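Free a sticking probe arm and home it

ROBOT

A 6-joint arm with a two-finger parallel gripper is mounted at the origin on the work surface. World frame = base frame: x ahead of the robot, y to its left, z up, the work surface at z = 0. Lengths are in m, angles in rad, forces in N, time in s.
With the tool pointing down it reaches from about 0.3 to 1 m from the base axis. Payload 5.1 kg.
Tool frame: the origin (TCP) lies between the finger pads; the fingertips stand 19 mm ahead of it and the grasp point (between the pads) is the TCP; z points along the fingers, y is the direction in which the jaws open and shut (so a half turn about z gives the same grasp; the last joint's range is limited). The gripper opens to 95 mm and grips with 3 to 60 N. Pads are 20 mm wide; open, the fingers measure 119 mm over their backs; the gripper's body (75 mm by 180 mm) begins 59 mm behind the grasp point.
Start: joints at [1.136, 0.124, 1.65, -0, 1.367, -0.083], TCP at [0.224, 0.61, 0.234] pointing down, gripper open.
Joint ranges: [-2.61, 2.61], [-1.02, 2.33], [0.03, 2.71], [-1.35, 4.49], [0.32, 2.68], [-2.91, 2.91]. Speed limits (rad/s): [2.57, 2.57, 3.14, 3.14, 3.14, 3.14].

INTERFACE

Orientations are given as [roll, pitch, yaw] about the fixed x, y, z axes, in that order (R = Rz(yaw) Ry(pitch) Rx(roll)).
In Python, from workcell import robot gives the robot as it stands.
- The arm moves only by the tool move_arm, never from a script. Its arguments are lists of equal length, an entry for each row: "xyz": the shift along the tool's x, y, z in cm, a list of three; "turn": the turn about the tool's z in degrees; "claw": the closure, from -1 (fully open) to 1 (shut). A call has 1 to 12 rows; each row is the pose to reach, as a shift and turn from the pose measured when the call began, along the tool's axes at that moment; what a row does not reach only later rows make up. A row lasts 1/12 s, in which the tool goes at most 41.7 mm and 7.16 degrees, less where a joint would pass 70% of its speed; a pose out of reach is approached as far as the arm can. A call with a gripper value outside its range is refused whole. The fingers move at their own pace and stop on an object; "grip_force" is the grip in N (left out, the last holds). Time passes only in rows, so rows that repeat a pose let the fingers close. It gives the time, the measured TCP pose, the force and the opening at its end, in the units of the state.
- robot.state(): the state, without advancing time (a new reading comes with each control period).
- robot.read_camera(name): name is "scene" or "top" or "wrist"; returns the picture (480x640x3 uint8, red, green, blue); there is no depth.
- robot.camera_params(name): a dict with "fov_y" (degrees; the focal length in pixels is half the picture's height over the tangent of half this angle, whatever the lens; pixels are square), "cx", "cy" (the principal point, pixels), "extrinsics" (4x4, takes a point from world to camera coordinates); the wrist camera has in their place "mount" (4x4, takes a point from camera to tool coordinates, whose origin is the TCP and whose axes are the flange's). Camera axes: x right, y down, z forward; pixel columns grow to the right and rows downward; lengths in m; the calibration is good to about 2 mm. The wrist camera is an equidistant fisheye: a pixel r from the principal point sees the ray r / f radians off the axis. A picture is of the moment at which its call begins: read the wrist's pose just before it. camera_params takes no time and is no camera call.
- robot.finish_job(): hands the job in, once; it reports no verdict.
The state is a dict: "time_s": time; "q": joint angles; "qd": joint speeds; "tau": joint torques, N m; "ee_pos": TCP position; "eef_rot": TCP orientation; "wrist_force": force on the tool from outside, world axes, zero at the start; "wrist_torque": the same for the moment, N m; "width": opening from 0.0 (shut) to 1.0 (fully open).
Only numpy, scipy, OpenCV 4.12 (cv2) and the standard library are available. Lean on these libraries where they do the work, as an engineer would, in place of code of your own. Each camera call takes 0.05 s, during which the arm holds its last target. There are 200 camera calls.

TASK

The probe arm's carriage has gummed up on its rail. Push it from behind towards the vacuum chamber until it breaks free, keep easing it slowly along until it is fully home against the end stop hidden in the rail (feel for it; do not run into it fast, and never push with more than 25 N), and then press the clamp lever on the carriage's side fully down to lock it there (it goes down only if the carriage is home). Do not disturb the small things lying around.

Things in the scene. Friction and masses are not known exactly. Their poses are not given: they have to be found in the camera images.
- stage: The fixed stage: dark breadboard 340 x 600 mm, 12 thick, with an aluminium rail 50 wide along its y axis and a round steel vacuum chamber (diameter 184, top at z = 131) at x = 0, y = -235, whose side port ends in a flange (diameter 60) at y = -83. Origin: on the table under the rail's centre line, z up. The carriage is pushed along the stage's own -y, to the chamber.
- carriage (a joint): How far the carriage has slid along the stage's -y from its rearmost place, m; starts at 0 to 0.022. It is gummed up until about 0.03, where it takes some 10 to 17 N to move; past that it suddenly slides freely with about 2.5 N; it stays where it is left. The hidden stop is met somewhere between 0.10 and 0.145 and is solid.
- carriage_top (a point): Middle of the top of the carriage, a black block on the rail: 80 mm long along the rail, tower 50 wide, top 116 above the table (a brass cap on it reaches 124). A steel rod of diameter 22 runs from its front into the chamber's port.
- push_face (a point): Centre of the flat rear face (stage's +y side) of the carriage's tower, where it is to be pushed; face 50 wide, from z = 55 to 116 above the table, this point at z = 62. Behind it is free space over the rail (rail top 37 above the table); a low end plate (top at z = 42) stands at the rail's rear end, stage y = 236 to 248.
- clamp (a joint): Clamp lever on the carriage's -x side, rad: 0 = raised 45 degrees, 0.8 = fully down (level). It swings about an axis along the rail, stays where it is left and takes about 3 N to press at 42 mm from its pivot. It can be pressed fully down only while the carriage is home, within 2 mm of its stop; elsewhere its tongue is blocked after about 0.25 rad.
- clamp_ball (a point): Centre of the black ball (diameter 18) at the free end of the clamp lever, a steel rod of diameter 10; 75 mm from the pivot. Raised it is 53 mm out (stage's -x) from and 53 mm above the pivot.
- clamp_pivot (a point): The clamp lever's pivot on the carriage's side, 68 mm above the table, 36 mm to the stage's -x of the rail's centre line.
- dish: Bystander, leave alone: shallow clear glass dish, diameter 76 mm, 14 high (mm), on the breadboard; origin under its middle.
- vial: Bystander, leave alone: amber glass vial with a black cap, diameter 26, 50 high (mm), on the breadboard; origin under its middle.
- chipbox: Bystander, leave alone: black plastic box 55 x 40 x 18 (mm), on the breadboard; origin under its middle.
- gasket: Bystander, leave alone: flat copper ring, diameter 52, 4 thick (mm), on the breadboard; origin under its middle.
- blank: Bystander, leave alone: steel disc (blank flange), diameter 60, 12 thick (mm), on the breadboard; origin under its middle.
- hexkey: Bystander, leave alone: L-shaped hex key, 75 x 22, 6 thick (mm), on the breadboard; origin under its middle.
- tweezers: Bystander, leave alone: steel tweezers, 110 long, 6 thick (mm), on the breadboard; origin under its middle.

How it is judged:
On the way, in this order (a step that is already met when the one before it is completed fails the run):
1. the carriage has broken free of the gummed part, the clamp lever still up (value of joint carriage above 0.035 m and value of joint clamp below 0.4 rad).
2. the clamp lever is down, which it can be only with the carriage home against the stop (value of joint clamp above 0.7 rad), for 0.2 s.
At the end, for the whole second after the job is handed in: The carriage rests within 2 mm of its stop, kept there by the clamp lever, which is fully down (over 0.7 of 0.8 rad; the clamp blocks before that unless the carriage is home); nothing moves (value of joint clamp above 0.7 rad and value of joint carriage above 0.096 m and velocity of joint carriage between -0.003 and 0.003 m/s); the robot touches nothing.
It fails at once if the carriage or its lever is pushed with more than 30 N (contact force between any of the fingers, the arm and carriage above 30 N).
It fails at once if the carriage travels faster than 0.1 m/s over the second half of its way, where the stop may be (value of joint carriage above 0.07 m and velocity of joint carriage above 0.1 m/s).
It fails at once if a small thing lying around is moved by more than 20 mm (distance of any of dish, vial, chipbox, gasket, blank, hexkey, tweezers from where it was at the start of the episode above 0.02 m).
It also fails if it takes over 56 s, if anything falls off the work surface, if the arm or the gripper's body presses on something with over 40 N, if the wrist force passes 120 N, or if a joint passes its speed limit or range.

## Working session

There is one attempt and no reset: what is moved stays moved. The work goes in short steps, Python scripts to look and compute and a tool call to move; the robot and the scene stay as the last step left them, time stands still between calls to the robot, and variables do not carry over. Pictures are saved under pics/ and viewed, about 8 in all and at most 12, crops included, and the job is handed in when it is done.

Besides the shell and the picture viewer there is one more tool, called after "Request:" by a JSON object that holds its "name" and its "arguments", one argument or row to a line. move_arm: Moves the arm, as the interface text tells. Its arguments: {"type":"object","properties":{"xyz":{"type":"array"},"turn":{"type":"array"},"claw":{"type":"array"},"grip_force":{"type":"number"}},"required":["xyz","turn","claw"]}

```bash
mkdir -p pics; python3 - <<'E'
from workcell import robot
import cv2,numpy as np
s=robot.state();print({k:np.round(v,3) for k,v in s.items()})
for n in("scene","top"):
    im=robot.read_camera(n);cv2.imwrite(f"pics/{n}0.png",im[:,:,::-1]);p=robot.camera_params(n);print(n,p["fov_y"],p["cx"],p["cy"],np.round(p["extrinsics"],4).tolist())
print(robot.camera_params("wrist"))
E
```

```text
{'time_s': np.float64(0.0), 'q': array([ 1.136,  0.124,  1.652, -0.   ,  1.368, -0.083]), 'qd': array([ 0.   ,  0.001, -0.002,  0.001,  0.   , -0.002]), 'tau': array([ 2.0000e-03, -4.1761e+01, -3.5993e+01,  7.7000e-02,  4.9000e-02,
       -0.0000e+00]), 'ee_pos': array([0.224, 0.61 , 0.232]), 'eef_rot': array([-3.14, -0.  ,  2.79]), 'wrist_force': array([ 0.011,  0.181, -0.659]), 'wrist_torque': array([ 0.015, -0.014, -0.004]), 'width': np.float64(1.002)}
scene 56.7770489567671 311.88326201127876 230.7690652625654 [[0.0442, 0.9989, 0.0138, -0.0123], [0.5032, -0.0103, -0.8641, -0.1905], [-0.863, 0.0451, -0.5031, 1.3301], [0.0, 0.0, 0.0, 1.0]]
top 48.29599961158347 305.77127059632926 231.14971268637692 [[0.0248, -0.9996, -0.0148, -0.0291], [-0.9908, -0.0227, -0.1332, 0.5594], [0.1328, 0.0179, -0.991, 1.1367], [0.0, 0.0, 0.0, 1.0]]
{'fov_y': 65.70646984690485, 'cx': 323.48058363959063, 'cy': 243.18219045775493, 'mount': array([[ 8.63561728e-04, -9.68330587e-01, -2.49670040e-01,
         6.86486197e-02],
       [ 9.99999626e-01,  8.48612320e-04,  1.67517653e-04,
        -1.81074808e-05],
       [ 4.96606048e-05, -2.49670091e-01,  9.68330957e-01,
        -1.51029527e-01],
       [ 0.00000000e+00,  0.00000000e+00,  0.00000000e+00,
         1.00000000e+00]])}
```

View pics/top0.png

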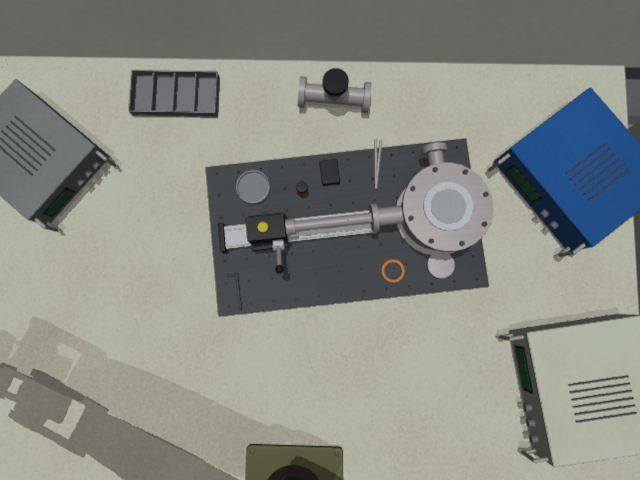

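View pics/scene0.png

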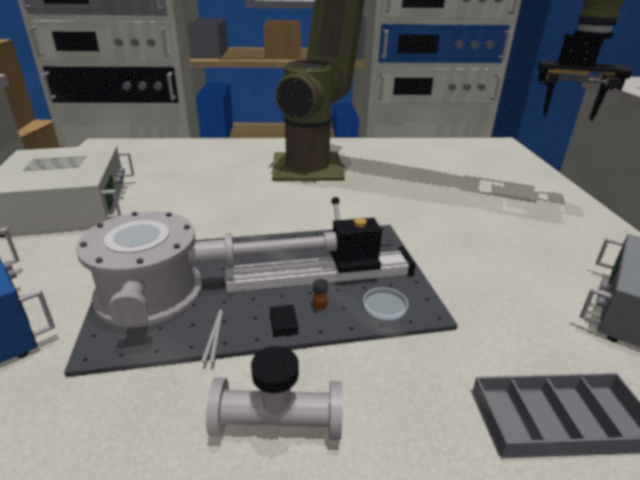

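Top view: chamber at (448,206), carriage with brass cap at (263,227), lever ball at (280,268), rail end plate at (222,237). Push direction is image right (about world -y); lever points to the robot. In the scene view: ball (335,201), cap (360,222).

```bash
cat > h.py <<'E'
from workcell import robot
import cv2,numpy as np
def ray(n,uv):
    p=robot.camera_params(n);f=240/np.tan(np.radians(p["fov_y"]/2));E=p["extrinsics"]
    d=E[:3,:3].T@np.array([(uv[0]-p["cx"])/f,(uv[1]-p["cy"])/f,1]);return -E[:3,:3].T@E[:3,3],d/np.linalg.norm(d)
def onz(n,uv,z):
    o,d=ray(n,uv);return o+d*(z-o[2])/d[2]
def tri(a,b):
    (o1,d1),(o2,d2)=ray("top",a),ray("scene",b)
    t=np.linalg.lstsq(np.c_[d1,-d2],o2-o1,rcond=None)[0];p,q=o1+d1*t[0],o2+d2*t[1];return (p+q)/2,np.linalg.norm(p-q)
E
python3 - <<'E'
from h import *
np.set_printoptions(precision=4,suppress=True)
t=cv2.imread("pics/top0.png");s=cv2.imread("pics/scene0.png")
def cen(im,lo,hi,box):
    x0,y0,x1,y1=box;m=cv2.inRange(cv2.cvtColor(im,cv2.COLOR_BGR2HSV)[y0:y1,x0:x1],lo,hi);M=cv2.moments(m,True);return np.array([M['m10']/M['m00']+x0,M['m01']/M['m00']+y0]),M['m00']
ct=cen(t,(20,140,100),(35,255,255),(245,210,285,245));cs=cen(s,(15,140,100),(35,255,255),(345,212,375,232))
print("cap",ct,cs,tri(ct[0],cs[0]),onz("top",ct[0],.124))
bt=cen(t,(0,0,0),(180,255,28),(272,262,289,275));bs=cen(s,(0,0,0),(180,255,60),(328,195,342,207))
print("ball",bt,bs,tri(bt[0],bs[0]))
# board: dark region -> min area rect
m=cv2.inRange(t,(40,35,30),(75,70,65));m=cv2.morphologyEx(m,cv2.MORPH_CLOSE,np.ones((9,9)))
m[:130]=0;m[330:]=0;m[:,:195]=0;m[:,500:]=0
c=max(cv2.findContours(m,0,2)[0],key=cv2.contourArea)
r=cv2.boxPoints(cv2.minAreaRect(c));print("rect",r)
for n,P in(("rect",r),("hand",[(206,168),(467,139),(489,287),(219,315)])):
    w=np.array([onz("top",p,.012) for p in P]);print(n,w,w.mean(0),[np.linalg.norm(w[i]-w[i-1]) for i in range(4)])
a=np.concatenate([t[185:325,200:330]]);b=s[185:305,290:430]
cv2.imwrite("pics/crop.png",np.hstack([cv2.resize(a,(400,430),interpolation=2),cv2.resize(b,(400,430),interpolation=2)]))
E
```

```text
cap (array([262.4186, 226.5814]), 86.0) (array([359.8644, 221.9831]), 59.0) (array([0.5561, 0.0716, 0.1207]), np.float64(0.0003000659183732036)) [0.5556 0.0711 0.124 ]
ball (array([279.9565, 268.8261]), 23.0) (array([335.    , 200.1739]), 23.0) (array([0.4708, 0.0338, 0.1222]), np.float64(0.0019221503889011824))
rect [[213.3918 275.9578]
 [218.5147 202.1886]
 [441.1909 217.6522]
 [436.068  291.4214]]
rect [[ 0.4582  0.1874  0.012 ]
 [ 0.6249  0.1838  0.012 ]
 [ 0.6007 -0.3177  0.012 ]
 [ 0.4362 -0.3051  0.012 ]] [ 0.53   -0.0629  0.012 ] [np.float64(0.49296692654186536), np.float64(0.16669058542893356), np.float64(0.5020621566293438), np.float64(0.16505199364463496)]
hand [[ 0.7035  0.2161  0.012 ]
 [ 0.7839 -0.378   0.012 ]
 [ 0.4487 -0.4211  0.012 ]
 [ 0.3729  0.1709  0.012 ]] [ 0.5772 -0.103   0.012 ] [np.float64(0.3336570864432165), np.float64(0.5995029317590556), np.float64(0.3379980432305723), np.float64(0.5968306251636633)]
```

View pics/crop.png

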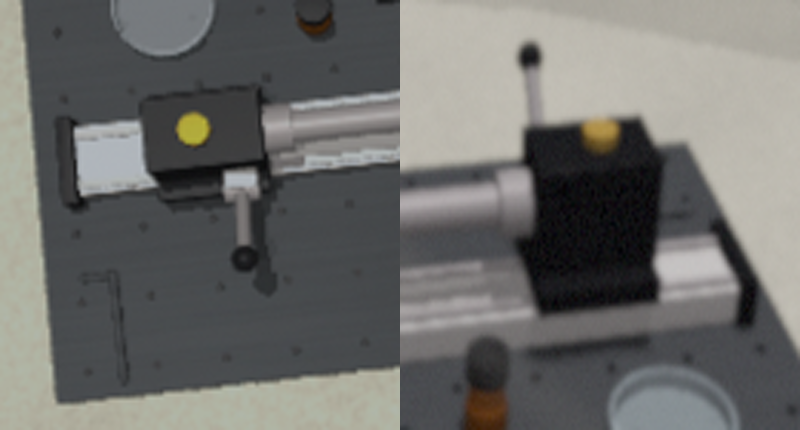

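The ball measures out 88 mm off the rail at z=0.122, cap z≈0.121, both as stated. Now I'll compute the targets in the stage frame.

```bash
cat >> h.py <<'E'
yaw=0.131;O=np.array([.5772,-.103,0]);S=np.array([[np.cos(yaw),-np.sin(yaw),0],[np.sin(yaw),np.cos(yaw),0],[0,0,1]])
st=lambda p:S.T@(np.asarray(p)-O)
wd=lambda p:S@np.asarray(p)+O
def R(e):
    r,p,y=e;from scipy.spatial.transform import Rotation as Q;return Q.from_euler('xyz',e).as_matrix()
def togo(target):  # stage coords -> cm in tool axes
    s=robot.state();return (R(s["eef_rot"]).T@(wd(target)-s["ee_pos"])*100).round(2)
def now():
    s=robot.state();return dict(t=round(float(s["time_s"]),2),st=st(s["ee_pos"]).round(4),F=(S.T@s["wrist_force"]).round(2),rot=s["eef_rot"].round(3),w=round(float(s["width"]),2))
E
python3 - <<'E'
from h import *
np.set_printoptions(precision=4,suppress=True)
c=lambda x,y:(200+x*130/400,185+y*140/430)
for n,p in dict(rl=(140,100),rr=(152,172),fr=(266,160),fl=(256,88)).items(): print(n,st(onz("top",c(*p),.116)))
print("chamber",st(onz("top",(448.5,206),.131)),"flange end? cap",st([.5561,.0716,.1207]),"ball",st([.4708,.0338,.1222]))
print("endplate",st(onz("top",c(66,160),.042)))
print(now(),"to behind",togo([0,.25,.15]),"turn deg",np.degrees(robot.state()["eef_rot"][2]-(np.pi/2+yaw)))
E
```

```text
rl [0.025  0.2089 0.116 ]
rr [-0.0241  0.2054  0.116 ]
fr [-0.0243  0.1293  0.116 ]
fl [0.0247 0.131  0.116 ]
chamber [ 0.0014 -0.2034  0.131 ] flange end? cap [0.0019 0.1759 0.1207] ball [-0.0876  0.1495  0.1222]
endplate [0.0005 0.2734 0.042 ]
{'t': 0.1, 'st': array([-0.2573,  0.7527,  0.2325]), 'F': array([-0.61,  0.21, -0.25]), 'rot': array([-3.14, -0.  ,  2.79]), 'w': 1.0} to behind [-46.13 -32.57   8.3 ] turn deg 62.337394463493965
```

Request:
{"name": "move_arm", "arguments": {
  "xyz": [
    [-3, -2, 0],
    [-6, -4.2, 0],
    [-9.5, -6.5, 0.5],
    [-13, -9, 1],
    [-16.5, -11.5, 1.5],
    [-20, -14, 2],
    [-23.5, -16.5, 2.5],
    [-27, -19, 3],
    [-30, -21.2, 3.5],
    [-33, -23.3, 4],
    [-36, -25.5, 4.5],
    [-39, -27.5, 5]
  ],
  "turn": [6, 12, 18, 24, 30, 36, 42, 48, 54, 60, 62.3, 62.3],
  "claw": [1, 1, 1, 1, 1, 1, 1, 1, 1, 1, 1, 1]
}}

```text
time_s: 1.1
ee_pos: [0.4955, 0.2149, 0.1823]
eef_rot: [-3.14, 0.002, 1.7]
wrist_force: [0.8, 0.3, 0.1]
width: 0.212
```

```bash
python3 - <<'E'
from h import *
print(now(),togo([0,.245,.12]),togo([0,.235,.08]),np.degrees(robot.state()["eef_rot"][2]-(np.pi/2+yaw)))
E
```

```text
{'t': 1.1, 'st': array([-0.0395,  0.3259,  0.1823]), 'F': array([0.87, 0.16, 0.13]), 'rot': array([-3.14e+00,  2.00e-03,  1.70e+00]), 'w': 0.21} [-8.07  3.97  6.24] [-9.06  3.98 10.24] -0.08307175855922624
```

Request:
{"name": "move_arm", "arguments": {
  "xyz": [
    [-2, 2, 1],
    [-4, 4, 3],
    [-5.5, 4, 5.5],
    [-6.8, 4, 7.5],
    [-7.8, 4, 9.2],
    [-8.2, 4, 10.1],
    [-8.2, 4, 10.3],
    [-8.2, 4, 10.3]
  ],
  "turn": [0, 0, 0, 0, 0, 0, 0, 0],
  "claw": [1, 1, 1, 1, 1, 1, 1, 1]
}}

```text
time_s: 1.77
ee_pos: [0.5452, 0.1387, 0.0789]
eef_rot: [-3.139, 0.001, 1.7]
wrist_force: [0.3, -0.3, 0.3]
width: 0.005
```

```bash
python3 - <<'E'
from h import *
print(now())
im=robot.read_camera("scene")[:,:,::-1];a=robot.read_camera("top")[:,:,::-1]
cv2.imwrite("pics/b.png",np.hstack([cv2.resize(im[150:330,260:460],(400,360)),cv2.resize(a[150:330,180:380],(400,360))]))
E
```

```text
{'t': 1.77, 'st': array([-2.000e-04,  2.438e-01,  7.890e-02]), 'F': array([ 0.27, -0.36,  0.31]), 'rot': array([-3.139e+00,  1.000e-03,  1.700e+00]), 'w': 0.01}
```

View pics/b.png

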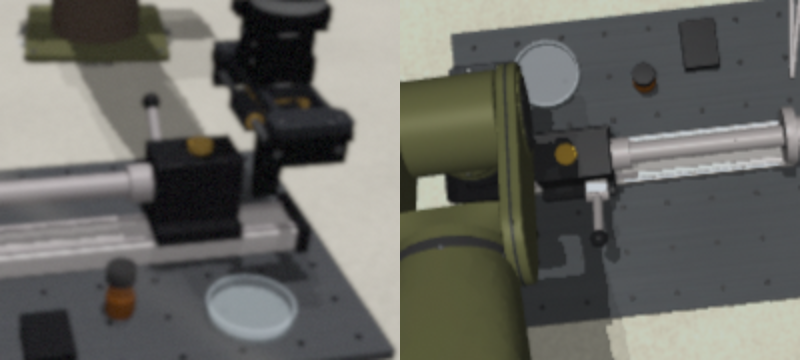

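Shut fingers stand behind the rear face with the rail centred below, gripper body clear of the carriage top. Approaching slowly for contact.

Request:
{"name": "move_arm", "arguments": {
  "xyz": [
    [-0.5, 0, 0],
    [-1.0, 0, 0],
    [-1.5, 0, 0],
    [-1.8, 0, 0],
    [-2.0, 0, 0],
    [-2.2, 0, 0],
    [-2.4, 0, 0],
    [-2.5, 0, 0],
    [-2.6, 0, 0]
  ],
  "turn": [0, 0, 0, 0, 0, 0, 0, 0, 0],
  "claw": [1, 1, 1, 1, 1, 1, 1, 1, 1]
}}

```text
time_s: 2.62
ee_pos: [0.5496, 0.116, 0.0811]
eef_rot: [3.14, -0.004, 1.7]
wrist_force: [-1.5, 10.8, 1.7]
width: 0.002
```

Request:
{"name": "move_arm", "arguments": {
  "xyz": [
    [-0.3, 0, 0],
    [-0.4, 0, 0],
    [-0.5, 0, 0],
    [-0.55, 0, 0],
    [-0.6, 0, 0]
  ],
  "turn": [0, 0, 0, 0, 0],
  "claw": [1, 1, 1, 1, 1]
}}

```text
time_s: 3.03
ee_pos: [0.5501, 0.1126, 0.0812]
eef_rot: [3.14, -0.009, 1.7]
wrist_force: [-0.6, 10.6, 0.8]
width: 0.007
```

Request:
{"name": "move_arm", "arguments": {
  "xyz": [
    [-0.3, 0, 0],
    [-0.45, 0, 0],
    [-0.6, 0, 0],
    [-0.75, 0, 0],
    [-0.9, 0, 0],
    [-1.05, 0, 0],
    [-1.2, 0, 0],
    [-1.35, 0, 0],
    [-1.5, 0, 0]
  ],
  "turn": [0, 0, 0, 0, 0, 0, 0, 0, 0],
  "claw": [1, 1, 1, 1, 1, 1, 1, 1, 1]
}}

```text
time_s: 3.78
ee_pos: [0.5518, 0.0997, 0.0813]
eef_rot: [3.14, -0.013, 1.7]
wrist_force: [-0.7, 6.5, 0.8]
width: 0.001
```

Request:
{"name": "move_arm", "arguments": {
  "xyz": [
    [-0.2, 0, 0],
    [-0.4, 0, 0],
    [-0.6, 0, 0],
    [-0.9, 0, 0],
    [-1.2, 0, 0],
    [-1.5, 0, 0],
    [-1.8, 0, 0],
    [-2.1, 0, 0],
    [-2.4, 0, 0],
    [-2.7, 0, 0],
    [-3.0, 0, 0],
    [-3.2, 0, 0]
  ],
  "turn": [0, 0, 0, 0, 0, 0, 0, 0, 0, 0, 0, 0],
  "claw": [1, 1, 1, 1, 1, 1, 1, 1, 1, 1, 1, 1]
}}

```text
time_s: 4.78
ee_pos: [0.5562, 0.0676, 0.081]
eef_rot: [3.139, -0.013, 1.7]
wrist_force: [-0.3, 2.8, 1.8]
width: 0.003
```

```bash
python3 - <<'E'
from h import *
np.set_printoptions(suppress=True)
print(now(),togo([0,.19,.08]))
a=robot.read_camera("top")[:,:,::-1];cv2.imwrite("pics/c.png",cv2.resize(a[160:320,180:380],(800,640))[:600])
E
```

```text
{'t': 4.78, 'st': array([0.0014, 0.1719, 0.081 ]), 'F': array([0.06, 2.84, 1.79]), 'rot': array([ 3.139, -0.013,  1.7  ]), 'w': 0.0} [ 1.81 -0.15  0.13]
```

View pics/c.png

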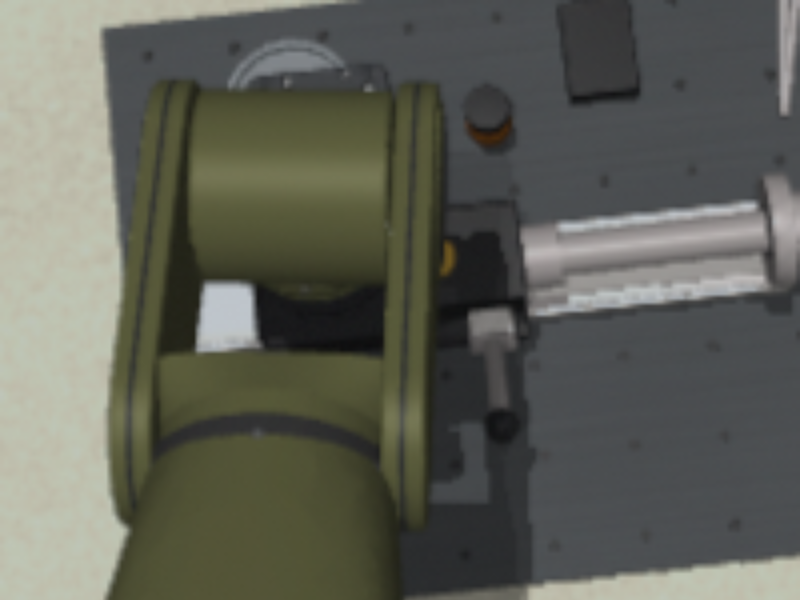

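Request:
{"name": "move_arm", "arguments": {
  "xyz": [
    [-0.25, 0, 0],
    [-0.5, 0, 0],
    [-0.75, 0, 0],
    [-1.0, 0, 0],
    [-1.25, 0, 0],
    [-1.5, 0, 0],
    [-1.75, 0, 0],
    [-1.95, 0, 0],
    [-2.1, 0, 0],
    [-2.2, 0, 0],
    [-2.25, 0, 0],
    [-2.3, 0, 0]
  ],
  "turn": [0, 0, 0, 0, 0, 0, 0, 0, 0, 0, 0, 0],
  "claw": [1, 1, 1, 1, 1, 1, 1, 1, 1, 1, 1, 1]
}}

```text
time_s: 5.83
ee_pos: [0.5592, 0.0445, 0.0806]
eef_rot: [3.139, -0.013, 1.7]
wrist_force: [-0.2, 2.4, 1.4]
width: 0.003
```

Request:
{"name": "move_arm", "arguments": {
  "xyz": [
    [-0.1, 0, 0],
    [-0.15, 0, 0],
    [-0.2, 0, 0],
    [-0.25, 0, 0],
    [-0.3, 0, 0],
    [-0.35, 0, 0],
    [-0.4, 0, 0],
    [-0.45, 0, 0],
    [-0.5, 0, 0],
    [-0.55, 0, 0],
    [-0.6, 0, 0],
    [-0.65, 0, 0]
  ],
  "turn": [0, 0, 0, 0, 0, 0, 0, 0, 0, 0, 0, 0],
  "claw": [1, 1, 1, 1, 1, 1, 1, 1, 1, 1, 1, 1]
}}

```text
time_s: 6.83
ee_pos: [0.56, 0.038, 0.0806]
eef_rot: [3.139, -0.013, 1.7]
wrist_force: [-0.4, 1.8, 2.2]
width: 0.002
```

Request:
{"name": "move_arm", "arguments": {
  "xyz": [
    [-0.08, 0, 0],
    [-0.13, 0, 0],
    [-0.18, 0, 0],
    [-0.23, 0, 0],
    [-0.28, 0, 0],
    [-0.33, 0, 0],
    [-0.38, 0, 0],
    [-0.43, 0, 0],
    [-0.48, 0, 0]
  ],
  "turn": [0, 0, 0, 0, 0, 0, 0, 0, 0],
  "claw": [1, 1, 1, 1, 1, 1, 1, 1, 1]
}}

```text
time_s: 7.58
ee_pos: [0.5606, 0.0332, 0.0805]
eef_rot: [3.139, -0.013, 1.7]
wrist_force: [-0.0, 2.9, 2.8]
width: 0.007
```

Request:
{"name": "move_arm", "arguments": {
  "xyz": [
    [-0.08, 0, 0],
    [-0.13, 0, 0],
    [-0.18, 0, 0],
    [-0.23, 0, 0],
    [-0.28, 0, 0],
    [-0.33, 0, 0],
    [-0.38, 0, 0],
    [-0.43, 0, 0],
    [-0.48, 0, 0]
  ],
  "turn": [0, 0, 0, 0, 0, 0, 0, 0, 0],
  "claw": [1, 1, 1, 1, 1, 1, 1, 1, 1]
}}

```text
time_s: 8.33
ee_pos: [0.5613, 0.0284, 0.0805]
eef_rot: [3.139, -0.013, 1.7]
wrist_force: [1.0, 2.9, 2.0]
width: 0.006
```

Request:
{"name": "move_arm", "arguments": {
  "xyz": [
    [-0.08, 0, 0],
    [-0.13, 0, 0],
    [-0.18, 0, 0],
    [-0.23, 0, 0],
    [-0.28, 0, 0],
    [-0.33, 0, 0],
    [-0.38, 0, 0],
    [-0.43, 0, 0],
    [-0.48, 0, 0]
  ],
  "turn": [0, 0, 0, 0, 0, 0, 0, 0, 0],
  "claw": [1, 1, 1, 1, 1, 1, 1, 1, 1]
}}

```text
time_s: 9.08
ee_pos: [0.5619, 0.0235, 0.0804]
eef_rot: [3.139, -0.013, 1.7]
wrist_force: [-0.3, 2.5, 1.9]
width: 0.006
```

Request:
{"name": "move_arm", "arguments": {
  "xyz": [
    [-0.08, 0, 0],
    [-0.13, 0, 0],
    [-0.18, 0, 0],
    [-0.23, 0, 0],
    [-0.28, 0, 0],
    [-0.33, 0, 0],
    [-0.38, 0, 0],
    [-0.43, 0, 0],
    [-0.48, 0, 0]
  ],
  "turn": [0, 0, 0, 0, 0, 0, 0, 0, 0],
  "claw": [1, 1, 1, 1, 1, 1, 1, 1, 1]
}}

```text
time_s: 9.83
ee_pos: [0.5625, 0.0187, 0.0804]
eef_rot: [3.139, -0.013, 1.7]
wrist_force: [0.2, 2.3, 2.3]
width: 0.003
```

Request:
{"name": "move_arm", "arguments": {
  "xyz": [
    [-0.08, 0, 0],
    [-0.13, 0, 0],
    [-0.18, 0, 0],
    [-0.23, 0, 0],
    [-0.28, 0, 0],
    [-0.33, 0, 0],
    [-0.38, 0, 0],
    [-0.43, 0, 0],
    [-0.48, 0, 0]
  ],
  "turn": [0, 0, 0, 0, 0, 0, 0, 0, 0],
  "claw": [1, 1, 1, 1, 1, 1, 1, 1, 1]
}}

```text
time_s: 10.58
ee_pos: [0.5631, 0.0139, 0.0803]
eef_rot: [3.139, -0.013, 1.7]
wrist_force: [-0.4, 2.1, 2.2]
width: 0.004
```

Request:
{"name": "move_arm", "arguments": {
  "xyz": [
    [-0.08, 0, 0],
    [-0.13, 0, 0],
    [-0.18, 0, 0],
    [-0.23, 0, 0],
    [-0.28, 0, 0],
    [-0.33, 0, 0],
    [-0.38, 0, 0],
    [-0.43, 0, 0],
    [-0.48, 0, 0]
  ],
  "turn": [0, 0, 0, 0, 0, 0, 0, 0, 0],
  "claw": [1, 1, 1, 1, 1, 1, 1, 1, 1]
}}

```text
time_s: 11.33
ee_pos: [0.5637, 0.0091, 0.0802]
eef_rot: [3.139, -0.013, 1.7]
wrist_force: [0.6, 2.2, 2.0]
width: 0.006
```

Request:
{"name": "move_arm", "arguments": {
  "xyz": [
    [-0.08, 0, 0],
    [-0.13, 0, 0],
    [-0.18, 0, 0],
    [-0.23, 0, 0],
    [-0.28, 0, 0],
    [-0.33, 0, 0],
    [-0.38, 0, 0],
    [-0.43, 0, 0],
    [-0.48, 0, 0]
  ],
  "turn": [0, 0, 0, 0, 0, 0, 0, 0, 0],
  "claw": [1, 1, 1, 1, 1, 1, 1, 1, 1]
}}

```text
time_s: 12.08
ee_pos: [0.5644, 0.0043, 0.0802]
eef_rot: [3.139, -0.013, 1.7]
wrist_force: [-0.0, 1.8, 2.5]
width: 0.0
```

Request:
{"name": "move_arm", "arguments": {
  "xyz": [
    [-0.08, 0, 0],
    [-0.13, 0, 0],
    [-0.18, 0, 0],
    [-0.23, 0, 0],
    [-0.28, 0, 0],
    [-0.33, 0, 0],
    [-0.38, 0, 0],
    [-0.43, 0, 0],
    [-0.48, 0, 0]
  ],
  "turn": [0, 0, 0, 0, 0, 0, 0, 0, 0],
  "claw": [1, 1, 1, 1, 1, 1, 1, 1, 1]
}}

```text
time_s: 12.83
ee_pos: [0.565, -0.0003, 0.0801]
eef_rot: [3.139, -0.013, 1.7]
wrist_force: [0.3, 4.4, 2.1]
width: 0.01
```

Force rising (4.4 N): possibly the stop. A gentle confirming push.

Request:
{"name": "move_arm", "arguments": {
  "xyz": [
    [-0.08, 0, 0],
    [-0.12, 0, 0],
    [-0.16, 0, 0],
    [-0.2, 0, 0],
    [-0.24, 0, 0],
    [-0.28, 0, 0],
    [-0.3, 0, 0]
  ],
  "turn": [0, 0, 0, 0, 0, 0, 0],
  "claw": [1, 1, 1, 1, 1, 1, 1]
}}

```text
time_s: 13.42
ee_pos: [0.565, -0.0004, 0.0802]
eef_rot: [3.14, -0.019, 1.699]
wrist_force: [-2.4, 14.1, 4.7]
width: 0.001
```

Solid: 14 N with no travel, so the carriage is home. Back off, rise and locate the ball.

Request:
{"name": "move_arm", "arguments": {
  "xyz": [
    [0.3, 0, 0],
    [1, 0, 0],
    [2.5, 0, 0],
    [4, 0, -1],
    [5, 0, -4],
    [5, 0, -7],
    [5, 0, -10],
    [5, 0, -10]
  ],
  "turn": [0, 0, 0, 0, 0, 0, 0, 0],
  "claw": [1, 1, 1, 1, 1, 1, 1, 1]
}}

```text
time_s: 14.08
ee_pos: [0.5621, 0.0471, 0.1883]
eef_rot: [3.129, -0.016, 1.7]
wrist_force: [0.8, 0.0, 0.8]
width: 0.004
```

```bash
python3 - <<'E'
from h import *
np.set_printoptions(suppress=True)
print(now())
a=robot.read_camera("top")[:,:,::-1];s=robot.read_camera("scene")[:,:,::-1]
cv2.imwrite("pics/t1.png",a);cv2.imwrite("pics/s1.png",s)
cv2.imwrite("pics/d.png",np.hstack([cv2.resize(a[180:300,260:380],(400,400)),cv2.resize(s[160:280,240:360],(400,400))]))
E
```

```text
{'t': 14.08, 'st': array([0.0047, 0.1508, 0.1883]), 'F': array([ 0.82, -0.11,  0.76]), 'rot': array([ 3.129, -0.016,  1.7  ]), 'w': 0.0}
```

View pics/d.png

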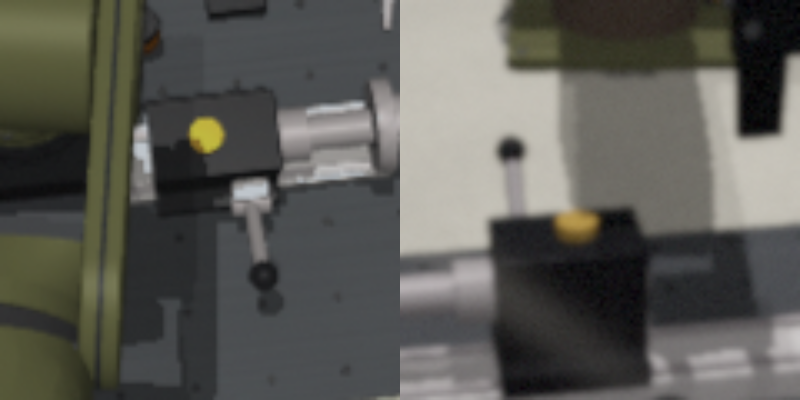

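```bash
python3 - <<'E'
from h import *
np.set_printoptions(suppress=True,precision=4)
b,e=tri((338.9,262.5),(273.3,204.7));c,e2=tri((322.1,220.2),(293.1,227.5))
print("ball",b,st(b),e,"cap",st(c),e2)
y=st(b)[1]
print(now(),"above",togo([-.094,y,.175]),"touch",togo([-.094,y,.15]),"down",togo([-.094,y,.094]))
E
```

```text
ball [ 0.4864 -0.085   0.1213] [-0.0877  0.0297  0.1213] 0.0011762116359712053 cap [0.0021 0.0545 0.1199] 0.0025386941521379244
{'t': 14.18, 'st': array([0.0019, 0.151 , 0.1826]), 'F': array([ 0.31,  0.04, -0.13]), 'rot': array([ 3.137, -0.017,  1.699]), 'w': 0.0} above [-12.17  -9.56   0.5 ] touch [-12.22  -9.58   3.  ] down [-12.31  -9.6    8.6 ]
```

Ball at stage (-0.088, 0.030), z 0.121. It moved 120 mm with the carriage and is still raised. Going above it.

Request:
{"name": "move_arm", "arguments": {
  "xyz": [
    [-2, -1.6, 0],
    [-4.5, -3.5, 0],
    [-7, -5.5, 0],
    [-9.5, -7.4, 0],
    [-11.5, -9, 0.2],
    [-12.2, -9.4, 0.5],
    [-12.2, -9.4, 1.0],
    [-12.2, -9.4, 1.5],
    [-12.2, -9.4, 1.8]
  ],
  "turn": [0, 0, 0, 0, 0, 0, 0, 0, 0],
  "claw": [1, 1, 1, 1, 1, 1, 1, 1, 1]
}}

```text
time_s: 14.93
ee_pos: [0.4815, -0.0848, 0.1603]
eef_rot: [3.139, -0.019, 1.7]
wrist_force: [0.1, 0.5, 0.2]
width: 0.004
```

```bash
python3 - <<'E'
from h import *
np.set_printoptions(suppress=True,precision=4)
print(now())
for a in np.arange(45,-8,-8): 
    r=np.radians(a);print(a,togo([-.0350-.075*np.cos(r)-.003,.0297,.068+.075*np.sin(r)+.009+.019]))
s=robot.read_camera("scene")[:,:,::-1];cv2.imwrite("pics/e.png",cv2.resize(s[140:280,200:350],(600,560)))
E
```

```text
{'t': 14.93, 'st': array([-0.0925,  0.0305,  0.1603]), 'F': array([0.16, 0.5 , 0.23]), 'rot': array([ 3.139, -0.019,  1.7  ]), 'w': 0.0}
45 [-0.11  0.14  1.12]
37 [-0.12 -0.55  1.91]
29 [-0.14 -1.12  2.79]
21 [-0.16 -1.56  3.73]
13 [-0.18 -1.87  4.73]
5 [-0.2  -2.04  5.77]
-3 [-0.22 -2.06  6.81]
```

View pics/e.png

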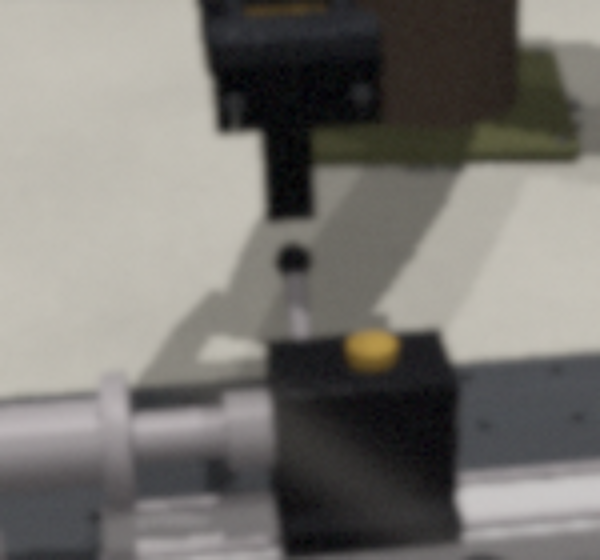

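Tip is exactly above the ball. Pressing down along its arc.

Request:
{"name": "move_arm", "arguments": {
  "xyz": [
    [-0.1, 0.1, 0.5],
    [-0.1, 0.1, 0.9],
    [-0.1, 0.1, 1.1],
    [-0.1, -0.1, 1.4],
    [-0.1, -0.35, 1.7],
    [-0.1, -0.55, 1.9],
    [-0.1, -0.75, 2.2],
    [-0.1, -0.95, 2.5],
    [-0.1, -1.1, 2.8],
    [-0.1, -1.25, 3.1],
    [-0.15, -1.4, 3.4],
    [-0.15, -1.55, 3.7]
  ],
  "turn": [0, 0, 0, 0, 0, 0, 0, 0, 0, 0, 0, 0],
  "claw": [1, 1, 1, 1, 1, 1, 1, 1, 1, 1, 1, 1]
}}

```text
time_s: 15.98
ee_pos: [0.4642, -0.0871, 0.1226]
eef_rot: [-3.138, -0.02, 1.701]
wrist_force: [-7.3, -0.1, 5.8]
width: 0.002
```

```bash
python3 - <<'E'
from h import *
np.set_printoptions(suppress=True,precision=4)
print(now())
for a in (21,13,5,0): 
    r=np.radians(a);print(a,togo([-.0350-.075*np.cos(r)-.003,.0297,.068+.075*np.sin(r)+.009+.019]))
E
```

```text
{'t': 15.98, 'st': array([-0.11  ,  0.0305,  0.1226]), 'F': array([-7.23,  0.85,  5.78]), 'rot': array([-3.138, -0.02 ,  1.701]), 'w': 0.0}
21 [-0.08  0.19 -0.03]
13 [-0.1  -0.11  0.97]
5 [-0.12 -0.27  2.01]
0 [-0.13 -0.29  2.66]
```

Sideways force is odd; taking a look.

```bash
python3 - <<'E'
from h import *
a=robot.read_camera("top")[:,:,::-1];s=robot.read_camera("scene")[:,:,::-1]
cv2.imwrite("pics/f.png",np.hstack([cv2.resize(a[180:300,260:380],(400,400)),cv2.resize(s[160:280,240:360],(400,400))]))
E
```

```text
(no output)
```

View pics/f.png

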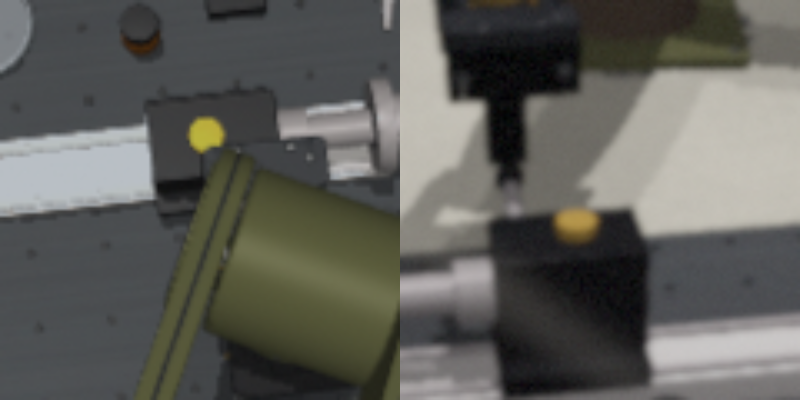

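```bash
python3 - <<'E'
from h import *
p=robot.camera_params("scene");f=240/np.tan(np.radians(p["fov_y"]/2));E=p["extrinsics"]
for a in range(45,0,-4):
    r=np.radians(a);w=wd([-.035-.075*np.cos(r),.0297,.068+.075*np.sin(r)]);c=E[:3,:3]@w+E[:3,3];print(a,(c[:2]/c[2]*f+[p["cx"],p["cy"]]).round(1),st(w).round(3))
E
```

```text
45 [273.  204.7] [-0.088  0.03   0.121]
41 [272.9 205.7] [-0.092  0.03   0.117]
37 [272.8 206.8] [-0.095  0.03   0.113]
33 [272.7 208.1] [-0.098  0.03   0.109]
29 [272.6 209.5] [-0.101  0.03   0.104]
25 [272.6 211. ] [-0.103  0.03   0.1  ]
21 [272.5 212.7] [-0.105  0.03   0.095]
17 [272.5 214.6] [-0.107  0.03   0.09 ]
13 [272.5 216.5] [-0.108  0.03   0.085]
9 [272.6 218.5] [-0.109  0.03   0.08 ]
5 [272.6 220.7] [-0.11   0.03   0.075]
1 [272.7 222.9] [-0.11   0.03   0.069]
```

Lever is about 24° above level (0.36 rad, already past the 0.25 rad block, so the carriage is home). The fingertip is on the ball's outer edge. Lift, shift inward, press on the rod just inside the ball.

Request:
{"name": "move_arm", "arguments": {
  "xyz": [
    [0, -0.1, -0.7],
    [0, 0, -1.4],
    [0, 0.6, -1.5],
    [0, 1.2, -1.5],
    [0, 1.6, -1.5],
    [0, 1.6, -1.2],
    [0, 1.6, -0.8],
    [0, 1.6, -0.4],
    [0, 1.6, 0]
  ],
  "turn": [0, 0, 0, 0, 0, 0, 0, 0, 0],
  "claw": [1, 1, 1, 1, 1, 1, 1, 1, 1]
}}

```text
time_s: 16.83
ee_pos: [0.4795, -0.0849, 0.121]
eef_rot: [-3.137, -0.02, 1.701]
wrist_force: [-0.7, -0.2, 0.9]
width: 0.003
```

```bash
python3 - <<'E'
from h import *
print(now(),togo([-.094,.0297,.092]))
E
```

```text
{'t': 16.83, 'st': array([-0.0945,  0.0307,  0.121 ]), 'F': array([-0.68, -0.13,  0.9 ]), 'rot': array([-3.137, -0.02 ,  1.701]), 'w': 0.0} [-0.16  0.07  2.9 ]
```

Request:
{"name": "move_arm", "arguments": {
  "xyz": [
    [-0.1, 0, 0.2],
    [-0.1, 0, 0.45],
    [-0.1, 0, 0.7],
    [-0.1, 0, 0.95],
    [-0.1, 0, 1.2],
    [-0.1, 0, 1.45],
    [-0.1, 0, 1.7],
    [-0.1, 0, 1.95],
    [-0.1, 0, 2.15],
    [-0.1, 0, 2.35],
    [-0.1, 0, 2.5],
    [-0.1, 0, 2.65]
  ],
  "turn": [0, 0, 0, 0, 0, 0, 0, 0, 0, 0, 0, 0],
  "claw": [1, 1, 1, 1, 1, 1, 1, 1, 1, 1, 1, 1]
}}

```text
time_s: 17.83
ee_pos: [0.4792, -0.0854, 0.0942]
eef_rot: [-3.136, -0.021, 1.701]
wrist_force: [-1.1, -0.2, 1.6]
width: 0.002
```

Request:
{"name": "move_arm", "arguments": {
  "xyz": [
    [0, 0, 0.1],
    [0, 0, 0.15],
    [0, 0, 0.2],
    [0, 0, 0.25],
    [0, 0, 0.3],
    [0, 0, 0.35],
    [0, 0, 0.4]
  ],
  "turn": [0, 0, 0, 0, 0, 0, 0],
  "claw": [1, 1, 1, 1, 1, 1, 1]
}}

```text
time_s: 18.42
ee_pos: [0.4792, -0.0854, 0.0907]
eef_rot: [-3.136, -0.02, 1.701]
wrist_force: [-3.8, 0.3, 7.8]
width: 0.005
```

Request:
{"name": "move_arm", "arguments": {
  "xyz": [
    [0, 0, 0.2],
    [0, 0, 0.3],
    [0, 0, 0.4],
    [0, 0, 0.4]
  ],
  "turn": [0, 0, 0, 0],
  "claw": [1, 1, 1, 1]
}}

```text
time_s: 18.75
ee_pos: [0.4793, -0.0855, 0.0896]
eef_rot: [-3.135, -0.021, 1.701]
wrist_force: [-10.0, 1.0, 18.3]
width: 0.003
```

Firm stop at 18 N at the level height. Lift away and check.

Request:
{"name": "move_arm", "arguments": {
  "xyz": [
    [0, 0, -0.5],
    [0, 0, -1.5],
    [0, 0, -4],
    [0, 0, -7.5],
    [0, 0, -11],
    [0, -3, -14],
    [0, -7, -15],
    [0, -11, -15],
    [0, -15, -15],
    [0, -15, -15]
  ],
  "turn": [0, 0, 0, 0, 0, 0, 0, 0, 0, 0],
  "claw": [1, 1, 1, 1, 1, 1, 1, 1, 1, 1]
}}

```text
time_s: 19.58
ee_pos: [0.3282, -0.108, 0.2412]
eef_rot: [-3.137, -0.018, 1.699]
wrist_force: [-0.0, 0.5, 0.1]
width: 0.005
```

```bash
python3 - <<'E'
from h import *
print(now())
a=robot.read_camera("top")[:,:,::-1];s=robot.read_camera("scene")[:,:,::-1]
cv2.imwrite("pics/g.png",np.hstack([cv2.resize(a[130:330,200:400],(400,400)),cv2.resize(s[160:280,240:360],(400,400))]))
E
```

```text
{'t': 19.58, 'st': array([-0.2476,  0.0276,  0.2412]), 'F': array([0.05, 0.48, 0.13]), 'rot': array([-3.137, -0.018,  1.699]), 'w': 0.01}
```

View pics/g.png

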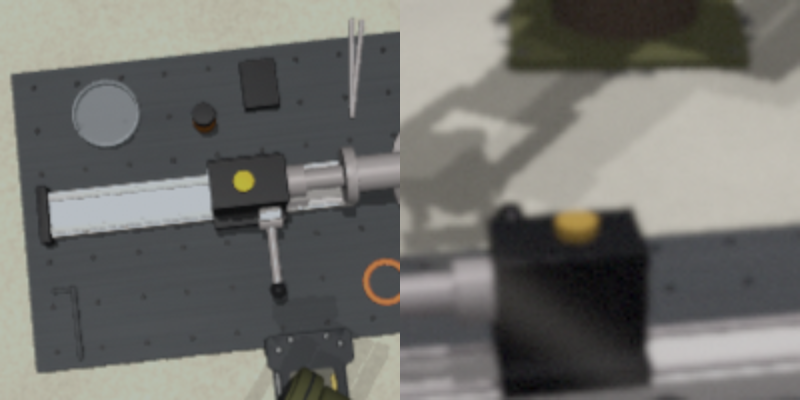

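```bash
python3 - <<'E'
from h import *
np.set_printoptions(suppress=True,precision=4)
print(st(onz("top",(339,275),.068)))
b,e=tri((339,275),(272.7,224.5));print(st(b),e,st(onz("top",(321.8,220.4),.124)))
E
```

```text
[-0.1103  0.029   0.068 ]
[-0.1101  0.0292  0.0655] 0.0008016527634189507 [0.001 0.054 0.124]
```

The ball is at z≈0.066, 75 mm out from the pivot, so the lever is level. The carriage is unmoved, the arm is clear and the small things are in place. Handing in.

```bash
python3 -c "
from workcell import robot
print(robot.finish_job())"
```

```text
the job is handed in; nothing more can be done
None
```

I pushed the carriage free, eased it onto the hidden stop, pressed the clamp lever down and handed the job in after about 20 s. No verdict was reported.

- **Carriage:** it took about 11 N while gummed up and about 2 to 3 N once free. I crept it at about 6 mm/s until a 14 N push gave no further travel. The camera shows it moved about 121 mm from where it started.
- **Clamp lever:** my first press slipped to the ball's outer edge and left the lever about halfway down. I lifted, moved inward and pressed on the rod until it stopped firmly.
- **Forces:** the last lever press read 18 N vertically and an unexplained 10 N sideways, about 21 N in all. That is under the 25 N and 30 N limits. Forces were read only at the end of each move, so brief peaks in between would not show.
- **Last checks:**
  - The ball measured about 75 mm out from the pivot at z ≈ 0.066 m, against 0.068 m for level.
  - The brass cap was where it had been before clamping, within about 1 mm.
  - The wrist force was near zero, with the arm clear.
  - The small things visible in the last picture looked unmoved. The steel disc was out of that picture, and I did not measure any of them.

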